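# Park the microscopy supplies on their outlined pads

### The arm

A 7-joint arm with a two-finger parallel gripper is mounted at the origin on a cart in front of the work surface, level with it; the furniture and walls round the work are solid. World frame = base frame: x ahead of the robot, y to its left, z up, the work surface at z = 0. Lengths are in mm, angles in rad, forces in N, time in s.
With the tool pointing down it reaches from about 425 to 950 mm from the base axis. Payload 4.7 kg.
Tool frame: the origin (TCP) lies on the front face of the gripper's body, between the roots of the fingers; the fingertips stand 73 mm ahead of it and the grasp point (between the pads) lies 54 mm ahead of it; z points along the fingers, y is the line along which they close (so a half turn about z gives the same grasp; the last joint's range is limited). The gripper opens to 85 mm and grips with 20 to 120 N. Pads are 22 mm wide; open, the fingers measure 114 mm over their backs; the gripper's body (76 mm by 85 mm) begins 54 mm behind the grasp point. The pads swing forward as they close: fully open they stand 13 mm farther back than shut.
Start: joints at [1.241, 0.469, -0.049, 1.532, 0.024, 1.141, -0.082], TCP at [200.034, -644.692, 303.935] pointing down, gripper open.
Joint ranges: [-2.59, 2.59], [-0.33, 1.99], [-1.39, 1.29], [0.1, 2.45], [-1.04, 4.18], [0.21, 1.99], [-2.66, 2.66]. Speed limits (rad/s): [2.57, 2.57, 3.14, 3.14, 3.14, 3.14, 3.14].

### API

Orientations are given as [roll, pitch, yaw] about the fixed x, y, z axes, in that order (R = Rz(yaw) Ry(pitch) Rx(roll)).
In Python, from rig import env gives the robot as it stands.
- The arm moves only by the tool play_rows, never from a script. Its argument "rows" is a list that holds one entry, the list of rows, each a list of 7 numbers: the opening, from 0 (shut) to 1 (fully open), then the shift along the tool's x, y, z in units of 40 mm (1.0 is 40 mm), then the turn, a rotation vector about the tool's x, y, z in units of 5 degrees (1.0 is 5 degrees). In form: [[[gripper, dx, dy, dz, wx, wy, wz], ...]]. A call has 1 to 8 rows; each row shifts and turns the commanded pose from where the row before left it, along the tool's axes as they then stand; what a row does not reach is not made up. A row lasts 1/10 s, in which the tool goes at most 50 mm and 8.59 degrees, less where a joint would pass 70% of its speed; a pose out of reach is approached as far as the arm can. A call is refused whole if a number of a shift passes 1 or a number of a turn 1, either way. A call with a gripper value outside its range is refused whole. The fingers move at their own pace and stop on an object; "squeeze" is the grip in N (left out, the last holds). Time passes only in rows, so rows that do not move let the fingers close. It gives the time, the measured TCP pose, the force, the opening and the grip force at its end, in the units of the state.
- env.observe(): the state, without advancing time (a new reading comes with each control period).
- env.get_image(name): name is "side" or "top"; returns a dict with "img" (420x560x3 uint8, red, green, blue), "mtx" (3x3 intrinsics, pixels), "k1" (the pictures are not rectified: a ray, as slopes to the right and down, at radius r is drawn at 1 + k1 r^2 times it, then the intrinsics apply), "rvec" (rotation vector, rad) and "tvec" (3), from world to camera coordinates, as OpenCV has them. Camera axes: x right, y down, z forward; pixel columns grow to the right and rows downward; lengths in mm; the calibration is good to about 2 mm. A picture is of the moment at which its call begins. There is no depth.
- env.finish_job(): hands the job in; it is judged then, once.
The state is a dict: "t": time; "q": joint angles; "joint_vel": joint speeds; "effort": joint torques, N m; "eef_pos": TCP position; "tool_rot": TCP orientation; "force": force on the tool from outside, world axes, zero at the start; "wrist_torque": the same for the moment, N m; "gripper_width": finger opening in mm; "finger_force": force on a finger pad.
Only numpy, scipy, OpenCV 4.12 (cv2) and the standard library are available. Lean on these libraries where they do the work, as an engineer would, in place of code of your own. Each camera call takes 0.05 s, during which the arm holds its last target. There are 200 camera calls.

### The job

Put the microscopy supplies away: set the amber bottle, the small white bottle, the filter cube and the memory stick each on the dark grey pad whose white outline matches its footprint, centred in the outline, with the cube square to its outline (any side forward) and the stick lying along its outline (either way round), the cube's glass top still facing up. Keep the bottles upright throughout, and leave the beaker and the red tube standing where they are.

Things in the scene. Friction and masses are not known exactly. Their poses are not given: they have to be found in the camera images.
- amber_bottle: Brown glass bottle with black screw cap, standing: round body 45 mm across up to about 60 mm high, narrowing to a 26 mm cap from 70 to 90 mm; about 0.12 kg. Origin at the centre of its foot, z up; any yaw.
- white_bottle: Small white plastic dropper bottle, standing: round body 28 mm across, shoulder narrowing near the top to a 19 mm cap, 60 mm high in all; about 0.02 kg. Origin at the centre of its foot, z up; any yaw.
- filter_cube: Black optical filter cube with a pale ring and blue glass on its top face: 36 mm along its x (from -17 to +19 mm), 40 mm along its y, 34 mm high; about 0.07 kg. Origin at its underside, z up. Grasp two opposite side faces.
- usb_stick: Red USB memory stick with a metal plug, lying flat: 18 mm wide along its x, 55 mm long along its y, 8 mm high. Origin at the centre of its underside, z up.
- pad_large_round: Fixed dark grey bench pad, 90 x 90 mm and 4 mm thick, flat on top, lying on the worktop (all four pads are alike but for the outline). Printed on it, centred, is a white line 4 mm wide that follows the foot of the amber bottle with 3 mm to spare all round: a circle of 51 mm inner diameter. Origin at the centre of its underside; z up.
- pad_small_round: Fixed dark grey bench pad, 90 x 90 mm and 4 mm thick, flat on top, lying on the worktop (all four pads are alike but for the outline). Printed on it, centred, is a white line 4 mm wide that follows the foot of the small white bottle with 3 mm to spare all round: a circle of 34 mm inner diameter. Origin at the centre of its underside; z up.
- pad_square: Fixed dark grey bench pad, 90 x 90 mm and 4 mm thick, flat on top, lying on the worktop (all four pads are alike but for the outline). Printed on it, centred, is a white line 4 mm wide that follows the filter cube with 3 mm to spare all round: a square, 44 mm (its x) by 46 mm (its y) inside. Origin at the centre of its underside; z up.
- pad_narrow: Fixed dark grey bench pad, 90 x 90 mm and 4 mm thick, flat on top, lying on the worktop (all four pads are alike but for the outline). Printed on it, centred, is a white line 4 mm wide that follows the memory stick with 3 mm to spare all round: a narrow rectangle, 24 mm (its x) by 61 mm (its y) inside. Origin at the centre of its underside; z up.
- beaker: Bystander, loose: small empty clear beaker, 52 mm across, 59 mm high. Origin at the centre of its underside, z up. Not to be disturbed.
- big_tube: Bystander, loose: standing red tube with a red cap, 33 mm across, 115 mm high. Origin at the centre of its foot, z up. Not to be disturbed.
Not all that is in view belongs to the job. Of the things shaped like the white_bottle, the white one is meant. Several things look just like the amber_bottle: the one meant starts farthest to the robot's left.

How it is judged (in metres and radians):
At the end, for the whole second after the job is handed in: Each thing rests released on its own pad, within 12 mm of the pad's centre seen from above, upright within 0.1 rad; the cube is square to its outline and the stick along its outline within 15 degrees; beaker and red tube stand within 25 mm of where they were (horizontal distance between amber_bottle and pad_large_round below 0.012 m and z of amber_bottle in the frame of pad_large_round between 0.001 and 0.008 m and angle between each of amber_bottle, white_bottle, filter_cube, usb_stick's own z axis and vertical below 0.1 rad and linear speed of each of amber_bottle, white_bottle, filter_cube, usb_stick below 0.02 m/s and contact force between each of amber_bottle, white_bottle, filter_cube, usb_stick and the fingers below 0.1 N and horizontal distance between white_bottle and pad_small_round below 0.012 m and z of white_bottle in the frame of pad_small_round between 0.001 and 0.008 m and horizontal distance between filter_cube and pad_square below 0.012 m and z of filter_cube in the frame of pad_square between 0.001 and 0.008 m and horizontal distance between usb_stick and pad_narrow below 0.012 m and z of usb_stick in the frame of pad_narrow between 0.001 and 0.008 m and (angle between the x axis of filter_cube and the x axis of pad_square, either way round below 0.26 rad or angle between the x axis of filter_cube and the y axis of pad_square, either way round below 0.26 rad) and angle between the y axis of usb_stick and the y axis of pad_narrow, either way round below 0.26 rad and distance of each of beaker, big_tube from where it was at the start of the episode below 0.025 m and angle between each of beaker, big_tube's own z axis and vertical below 0.15 rad); the robot touches nothing.
It fails at once if a bottle was tipped over (angle between any of amber_bottle, white_bottle's own z axis and vertical above 0.7 rad).
It fails at once if the beaker or the tube was knocked or shifted (distance of any of beaker, big_tube from where it was at the start of the episode above 0.025 m or angle between any of beaker, big_tube's own z axis and vertical above 0.35 rad).
It also fails if it takes over 112 s, if anything falls off the work surface, if the arm or the gripper's body presses on something with over 40 N, if the wrist force passes 120 N, or if a joint passes its speed limit or range.

## Working session

There is one attempt and no reset: what is moved stays moved. The work goes in short steps, Python scripts to look and compute and a tool call to move; the robot and the scene stay as the last step left them, time stands still between calls to the robot, and variables do not carry over. Pictures are saved under pics/ and viewed, at most 14 in all, crops included, and the job is handed in when it is done.

Besides the shell and the picture viewer there is one more tool, called after "Call:" by a JSON object that holds its "op" and its "data", one argument or row to a line. play_rows: Moves the arm, as the interface text tells. Its arguments: {"type":"object","properties":{"rows":{"type":"array","items":{"type":"array","items":{"type":"array","items":{"type":"number"}}}},"squeeze":{"type":"number"}},"required":["rows"]}

```bash
mkdir -p pics; ls; python3 - <<'E'
from rig import env
import cv2
s=env.observe(); print(s)
for n in ("side","top"):
    d=env.get_image(n); print(n,d["mtx"],d["k1"],d["rvec"],d["tvec"])
    cv2.imwrite(f"pics/{n}0.png",cv2.resize(d["img"][:,:,::-1],(800,600),interpolation=cv2.INTER_CUBIC))
E
```

```text
pics
{'t': 0.0, 'q': array([ 1.24109432,  0.46944727, -0.04858202,  1.5337131 ,  0.02406098,
        1.14102046, -0.08231425]), 'joint_vel': array([ 0.00148026,  0.00118372, -0.00046614, -0.00205079,  0.00016739,
        0.00123067,  0.00120422]), 'effort': array([-5.99203868e-04, -5.10303819e+01, -4.68405092e-02, -2.37711900e+01,
        1.07189332e-02,  7.59188173e-03,  2.23921472e-05]), 'eef_pos': array([ 199.87312903, -644.25114725,  302.84918899]), 'tool_rot': array([-3.13958885e+00,  4.59801768e-05,  3.00792031e-01]), 'force': array([-0.00585515, -0.16801243, -0.6324614 ]), 'wrist_torque': array([-0.02347967, -0.0361321 , -0.00228297]), 'finger_force': 0.0, 'gripper_width': 85.56518414026073}
side [[406.4038628    0.         282.40999578]
 [  0.         406.4038628  199.31964526]
 [  0.           0.           1.        ]] -0.08890013111927696 [ 1.13301638 -2.04058436  1.182033  ] [274.21240161 215.15388149 608.36148228]
top [[428.52381145   0.         279.16057094]
 [  0.         428.52381145 206.57303195]
 [  0.           0.           1.        ]] 0.03351115429600996 [ 2.19486336 -2.17423928  0.09353916] [   5.32812997  505.16929433 1151.50707383]
```

View pics/top0.png

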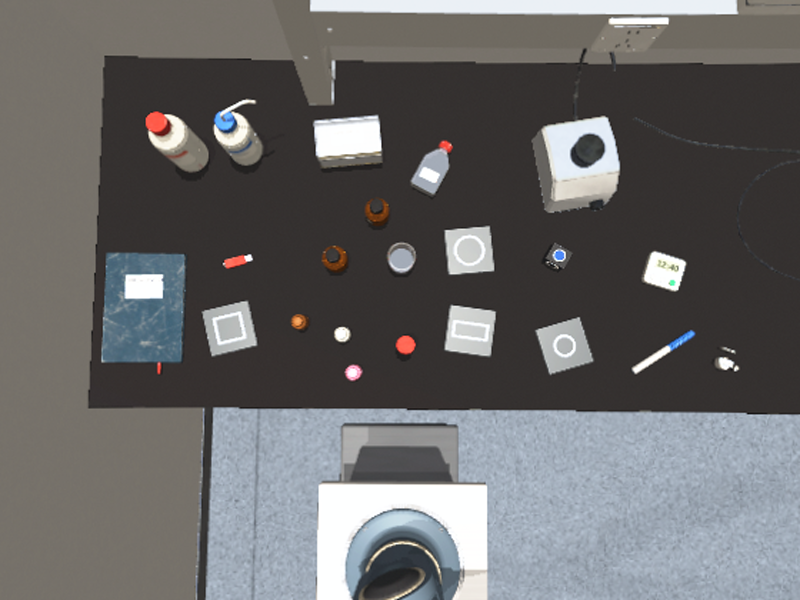

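View pics/side0.png

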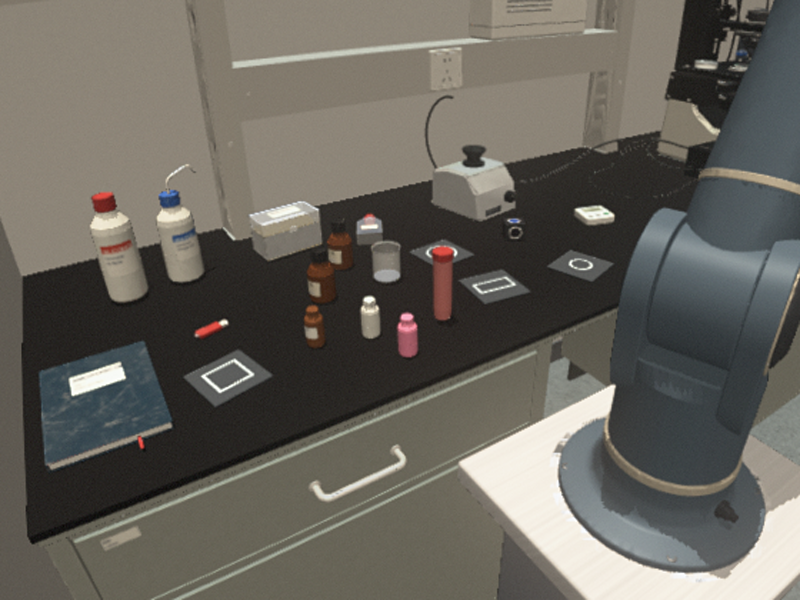

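Top view, at 800x600: the amber candidates are (335,258) and (377,210), both with black caps. The small brown bottle at (298,322) has the white bottle's shape, so it isn't one of them. (335,258) is farther left, so it is the one meant. The white bottle is at (342,334); the brown (298,322) and pink (353,372) ones are decoys. I'll confirm this and refine the positions in an enlarged crop.

```bash
cat > h.py <<'E'
import numpy as np, cv2
from rig import env
def ray(d,px):
    K=d["mtx"]; p=np.array([(px[0]-K[0,2])/K[0,0],(px[1]-K[1,2])/K[1,1]]); u=p.copy()
    for _ in range(10): u=p/(1+d["k1"]*(u@u))
    R=cv2.Rodrigues(np.array(d["rvec"],float))[0]; t=np.array(d["tvec"],float).ravel()
    return -R.T@t, R.T@np.r_[u,1]
def onz(d,px,z):
    c,v=ray(d,px); return (c+v*(z-c[2])/v[2])
def crop(n,x0,y0,x1,y1,s,name):
    d=env.get_image(n); cv2.imwrite(f"pics/{name}.png",cv2.resize(d["img"][y0:y1,x0:x1,::-1],None,fx=s,fy=s,interpolation=cv2.INTER_CUBIC)); return d
E
python3 - <<'E'
from h import *
d=crop("top",135,135,435,275,2.66,"c1")
import pickle; pickle.dump(d,open("top0.pkl","wb"))
pickle.dump(env.get_image("side"),open("side0.pkl","wb"))
E
```

```text
(no output)
```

View pics/c1.png

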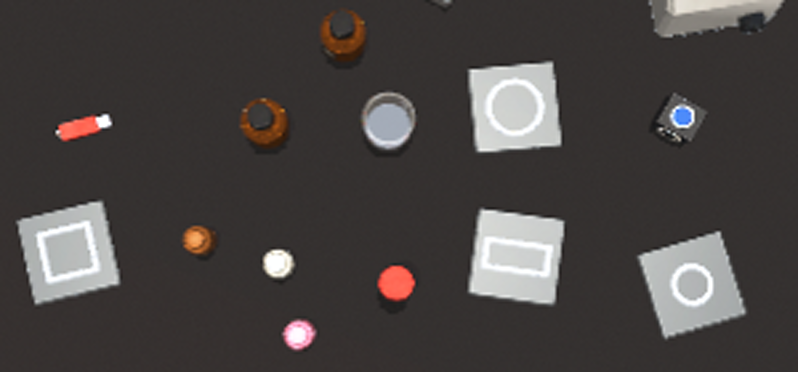

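The crop confirms it. The meant amber bottle has its cap at crop (260,115) and is left of the other one at (343,25). The white bottle is at (278,263), the stick at (84,127) and the cube at (680,118). I'll segment the pads and read an enlarged view of the cube.

```bash
python3 - <<'E'
from h import *
import pickle
d=pickle.load(open("top0.pkl","rb")); s=pickle.load(open("side0.pkl","rb")); im=d["img"].astype(int)
f=lambda c:(135+c[0]/2.66-.3,135+c[1]/2.66-.3)
def rect(mask,c,r,z):
    y,x=np.nonzero(mask); k=(abs(x-c[0])<r)&(abs(y-c[1])<r)
    P=np.array([onz(d,(a,b),z)[:2] for a,b in zip(x[k],y[k])],np.float32)
    m=cv2.minAreaRect(P); return P.mean(0).round(1),[np.round(v,1) for v in m],len(P)
g=im.min(2)>100
for n,c in dict(lr=(515,107),sr=(692,284),sq=(68,251),na=(516,257)).items():
    print(n,rect(g,f(c),24,4)); 
w=im.min(2)>205
for n,c in dict(lr=(515,107),sr=(692,284),sq=(68,251),na=(516,257)).items():
    print(n,'line',rect(w,f(c),18,4))
st=(im[:,:,0]>120)
print('stick',rect(st,f((84,127)),14,6))
blue=(im[:,:,2]>150)&(im[:,:,0]<120)
print('glass',rect(blue,f((683,117)),8,34))
print('amber cap',onz(d,f((260,115)),90),'white cap',onz(d,f((278,262)),60),'beaker rim',onz(d,f((388,119)),59),'tube',onz(d,f((396,284)),115))
print('amber2',onz(d,f((343,23)),90),'brown',onz(d,f((199,239)),60),'pink',onz(d,f((298,333)),60))
cu=cv2.resize(d["img"][165:195,375:405,::-1],None,fx=13,fy=13,interpolation=cv2.INTER_CUBIC)
si=cv2.resize(s["img"][145:175,345:375,::-1],None,fx=13,fy=13,interpolation=cv2.INTER_CUBIC)
cv2.imwrite("pics/cube.png",np.hstack([cu,si]))
# side cross-checks (800x600 px)
h=lambda c:(c[0]*.7,c[1]*.7)
print('side amber cap top',onz(s,h((319,254)),90),'white cap',onz(s,h((370,299)),60),'lr',onz(s,h((442,253)),4),'sq',onz(s,h((228,377)),4))
E
```

```text
lr (array([ 596.2, -125.3], dtype=float32), [array([ 596.3, -125.2]), array([88.8, 90.6]), np.float64(5.6)], 1026)
sr (array([ 412.9, -308.7], dtype=float32), [array([ 413. , -308.4]), array([89.4, 88.9]), np.float64(17.2)], 1052)
sq (array([440.5, 335.7], dtype=float32), [array([440.8, 335.4]), array([89.1, 90.8]), np.float64(14.4)], 1077)
na (array([ 439.9, -127.2], dtype=float32), [array([ 440.2, -127.1]), array([91. , 88.6]), np.float64(82.5)], 1063)
lr line (array([ 588.5, -113.1], dtype=float32), [array([ 595.8, -119.9]), array([86.3, 73. ]), np.float64(5.4)], 485)
sr line (array([ 413.3, -308. ], dtype=float32), [array([ 413.1, -308.2]), array([41.1, 41.4]), np.float64(0.6)], 99)
sq line (array([440.3, 335.2], dtype=float32), [array([440.3, 335.8]), array([54.9, 57.6]), np.float64(14.6)], 191)
na line (array([ 443.3, -116.5], dtype=float32), [array([ 440.3, -126.4]), array([82.6, 86.2]), np.float64(82.6)], 648)
stick (array([570.4, 324.6], dtype=float32), [array([570.8, 323.8]), array([18.2, 56.4]), np.float64(16.2)], 123)
glass (array([ 583.5, -293.7], dtype=float32), [array([ 583.3, -293.9]), array([13.5, 13.8]), np.float64(89.4)], 33)
amber cap [572.4914975  131.73258974  90.        ] white cap [430.84418826 114.53443012  60.        ] beaker rim [574.30657088   7.28815582  59.        ] tube [410.39577745  -1.08121576 115.        ]
amber2 [663.85871353  52.34863464  90.        ] brown [452.81471672 192.76650441  60.        ] pink [361.4969622   93.74410537  60.        ]
side amber cap top [553.63104264 141.04596713  90.        ] white cap [429.61038306 117.16568113  60.        ] lr [ 592.98695433 -122.79560048    4.        ] sq [436.82724797 338.11826347   4.        ]
```

View pics/cube.png

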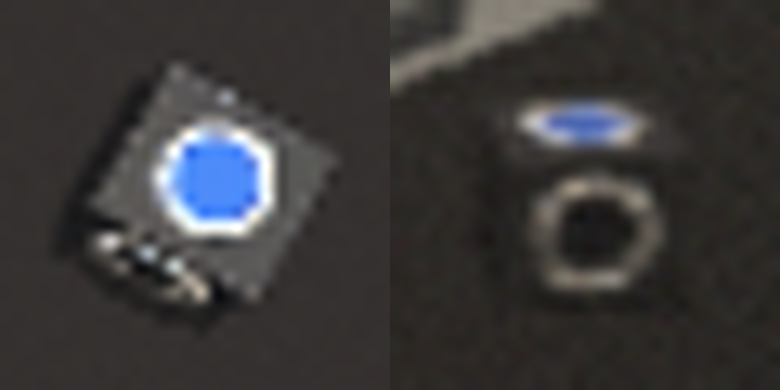

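The enlarged cube shows top corners at (180,62), (337,158), (260,300) and (95,195). The lens ring is on its lower-left face. That puts the cube's x axis at about 148° and its y axis at about 58°, so I'll grip along y. Sizes and positions agree with the data given.

```bash
cat > go.py <<'E'
# python3 go.py x y z yaw_deg : total shift in tool units (axes as they stand now), total turn, rows needed
import sys; from h import *
from scipy.spatial.transform import Rotation as R
s=env.observe(); r=s["tool_rot"]; M=R.from_euler("xyz",r).as_matrix()
print("t %.2f"%s["t"],"pos",s["eef_pos"].round(1),"yaw %.1f"%np.degrees(r[2]),"tilt %.2f %.2f"%tuple(np.degrees([abs(r[0])-np.pi,r[1]])),"w %.1f f %.1f"%(s["gripper_width"],s["finger_force"]), "F",s["force"].round(1),"q7 %.2f"%s["q"][6])
a=[float(v) for v in sys.argv[1:]]
if a:
    c,si=np.cos(r[2]),np.sin(r[2]); d=np.array(a[:3])-s["eef_pos"]
    print("shift",(np.array([c*d[0]+si*d[1],si*d[0]-c*d[1],-d[2]])/40).round(3),"turn wz %.2f"%(-((a[3]-np.degrees(r[2])+180)%360-180)/5),"|d| rows>= %.1f"%(np.linalg.norm(d)/45))
E
python3 go.py 583 -294 300 148
```

```text
t 0.20 pos [ 199.9 -644.4  303.3] yaw 17.2 tilt -0.07 -0.00 w 85.0 f 0.0 F [ 0.1 -0.5  0. ] q7 -0.08
shift [11.742 -5.53   0.081] turn wz -26.15 |d| rows>= 11.5
```

Call:
{"op": "play_rows", "data": {
  "rows": [
    [[1, 0.78, -0.37, 0, 0, 0, 0], [1, 0.78, -0.37, 0, 0, 0, 0], [1, 0.78, -0.37, 0, 0, 0, 0], [1, 0.78, -0.37, 0, 0, 0, 0], [1, 0.78, -0.37, 0, 0, 0, 0], [1, 0.78, -0.37, 0, 0, 0, 0], [1, 0.78, -0.37, 0, 0, 0, 0], [1, 0.78, -0.37, 0, 0, 0, 0]]
  ]
}}

```text
t: 1.0
eef_pos: [404.2, -456.5, 303.8]
tool_rot: [-3.142, 0.0, 0.301]
force: [0.7, 0.3, 0.0]
gripper_width: 85.2
finger_force: 0.0
```

Call:
{"op": "play_rows", "data": {
  "rows": [
    [[1, 0.78, -0.37, 0, 0, 0, 0], [1, 0.78, -0.37, 0, 0, 0, 0], [1, 0.78, -0.37, 0, 0, 0, 0], [1, 0.78, -0.37, 0, 0, 0, 0], [1, 0.78, -0.37, 0, 0, 0, 0], [1, 0.78, -0.37, 0, 0, 0, 0], [1, 0.78, -0.37, 0, 0, 0, 0], [1, 0, 0, 0, 0, 0, -1]]
  ]
}}

```text
t: 1.8
eef_pos: [585.2, -287.8, 303.7]
tool_rot: [-3.139, -0.004, 0.399]
force: [-0.3, 0.7, -0.6]
gripper_width: 85.7
finger_force: 0.0
```

Call:
{"op": "play_rows", "data": {
  "rows": [
    [[1, 0, 0, 0.1, 0, 0, -1], [1, 0, 0, 0.1, 0, 0, -1], [1, 0, 0, 0.1, 0, 0, -1], [1, 0, 0, 0.1, 0, 0, -1], [1, 0, 0, 0.1, 0, 0, -1], [1, 0, 0, 0.1, 0, 0, -1], [1, 0, 0, 0.1, 0, 0, -1], [1, 0, 0, 0.1, 0, 0, -1]]
  ]
}}

```text
t: 2.6
eef_pos: [581.1, -294.0, 271.5]
tool_rot: [-3.141, 0.0, 1.09]
force: [0.4, 0.3, -0.7]
gripper_width: 85.5
finger_force: 0.0
```

Call:
{"op": "play_rows", "data": {
  "rows": [
    [[1, 0, 0, 0.1, 0, 0, -1], [1, 0, 0, 0.1, 0, 0, -1], [1, 0, 0, 0.1, 0, 0, -1], [1, 0, 0, 0.1, 0, 0, -1], [1, 0, 0, 0.1, 0, 0, -1], [1, 0, 0, 0.1, 0, 0, -1], [1, 0, 0, 0.1, 0, 0, -1], [1, 0, 0, 0.1, 0, 0, -1]]
  ]
}}

```text
t: 3.4
eef_pos: [581.1, -294.1, 239.5]
tool_rot: [-3.141, -0.0, 1.788]
force: [0.1, -1.3, -0.2]
gripper_width: 85.2
finger_force: 0.0
```

Call:
{"op": "play_rows", "data": {
  "rows": [
    [[1, 0, 0, 0.1, 0, 0, -1], [1, 0, 0, 0.1, 0, 0, -1], [1, 0, 0, 0.1, 0, 0, -1], [1, 0, 0, 0.1, 0, 0, -1], [1, 0, 0, 0.1, 0, 0, -1], [1, 0, 0, 0.1, 0, 0, -1], [1, 0, 0, 0.1, 0, 0, -1], [1, 0, 0, 0.1, 0, 0, -1]]
  ]
}}

```text
t: 4.2
eef_pos: [581.1, -294.2, 207.5]
tool_rot: [-3.141, -0.0, 2.486]
force: [0.5, -0.2, -0.2]
gripper_width: 85.1
finger_force: 0.0
```

Call:
{"op": "play_rows", "data": {
  "rows": [
    [[1, 0, 0, 0.1, 0, 0, -1], [1, 0, 0, 0, 0, 0, 0], [1, 0, 0, 0, 0, 0, 0], [1, 0, 0, 0, 0, 0, 0]]
  ]
}}

```text
t: 4.6
eef_pos: [581.4, -294.1, 204.1]
tool_rot: [-3.142, 0.0, 2.568]
force: [0.1, 0.1, 0.2]
gripper_width: 85.5
finger_force: 0.0
```

```bash
python3 go.py 583 -294 72 148; python3 -c "
from h import *
crop('top',350,130,430,190,9,'c2')"
```

```text
t 4.60 pos [ 581.4 -294.1  204.1] yaw 147.2 tilt -0.00 0.03 w 85.5 f 0.0 F [0.1 0.1 0.2] q7 1.04
shift [-0.034  0.024  3.303] turn wz -0.17 |d| rows>= 2.9
```

View pics/c2.png

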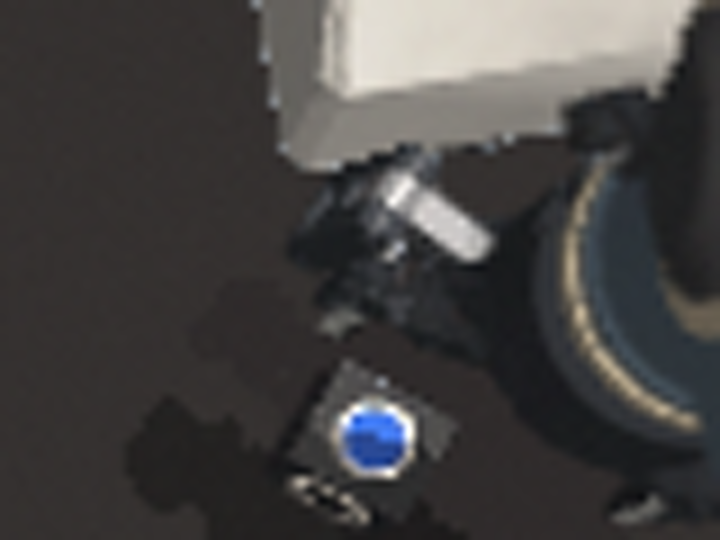

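The gripper straddles the cube (fingers at (340,320) and (640,505), cube at (372,437)), and the offset fits the height parallax. The hotplate clears. I'll descend and grip.

Call:
{"op": "play_rows", "data": {
  "rows": [
    [[1, -0.03, 0.02, 0.8, 0, 0, -0.17], [1, 0, 0, 0.8, 0, 0, 0], [1, 0, 0, 0.8, 0, 0, 0], [1, 0, 0, 0.6, 0, 0, 0], [1, 0, 0, 0.3, 0, 0, 0], [1, 0, 0, 0, 0, 0, 0], [0.3, 0, 0, 0, 0, 0, 0], [0.3, 0, 0, 0, 0, 0, 0]]
  ],
  "squeeze": 30
}}

```text
t: 5.45
eef_pos: [583.8, -294.3, 73.7]
tool_rot: [3.141, 0.003, 2.584]
force: [-0.6, 0.9, -0.7]
gripper_width: 58.8
finger_force: 0.0
```

Call:
{"op": "play_rows", "data": {
  "rows": [
    [[0.3, 0, 0, 0, 0, 0, 0], [0.3, 0, 0, 0, 0, 0, 0], [0.3, 0, 0, 0, 0, 0, 0], [0.3, 0, 0, 0, 0, 0, 0]]
  ]
}}

```text
t: 5.85
eef_pos: [583.5, -294.2, 73.4]
tool_rot: [3.141, 0.002, 2.584]
force: [-0.7, 0.0, 6.8]
gripper_width: 39.9
finger_force: 31.8
```

Call:
{"op": "play_rows", "data": {
  "rows": [
    [[0.3, 0, 0, -0.5, 0, 0, 0], [0.3, 0, 0, -0.9, 0, 0, 0.9], [0.3, 0, 0, -0.9, 0, 0, 0.9], [0.3, 0, 0, -0.9, 0, 0, 0.9], [0.3, 0, 0, -0.8, 0, 0, 0.9], [0.3, 0, 0, 0, 0, 0, 0.9], [0.3, 0, 0, 0, 0, 0, 0.9], [0.3, 0, 0, 0, 0, 0, 0.9]]
  ]
}}

```text
t: 6.65
eef_pos: [582.3, -294.0, 232.1]
tool_rot: [-3.141, 0.0, 2.031]
force: [0.8, 0.4, -1.0]
gripper_width: 39.6
finger_force: 31.0
```

Call:
{"op": "play_rows", "data": {
  "rows": [
    [[0.3, 0, 0, 0, 0, 0, 0.9], [0.3, 0, 0, 0, 0, 0, 0.9], [0.3, 0, 0, 0, 0, 0, 0.6], [0.3, 0, 0, 0, 0, 0, 0], [0.3, 0, 0, 0, 0, 0, 0]]
  ]
}}

```text
t: 7.15
eef_pos: [582.5, -293.9, 231.8]
tool_rot: [-3.141, -0.0, 1.827]
force: [0.6, -0.8, -0.6]
gripper_width: 39.7
finger_force: 31.0
```

```bash
python3 go.py 440.5 335.5 233 104.4
```

```text
t 7.15 pos [ 582.5 -293.9  231.8] yaw 104.7 tilt -0.02 -0.01 w 39.7 f 31.0 F [ 0.6 -0.8 -0.6] q7 0.40
shift [16.121  0.546 -0.03 ] turn wz 0.05 |d| rows>= 14.3
```

Call:
{"op": "play_rows", "data": {
  "rows": [
    [[0.3, 0.5, 0.03, 0, 0, 0, 0], [0.3, 0.9, 0.03, 0, 0, 0, 0], [0.3, 0.95, 0.03, 0, 0, 0, 0], [0.3, 0.95, 0.03, 0, 0, 0, 0], [0.3, 0.95, 0.03, 0, 0, 0, 0], [0.3, 0.95, 0.03, 0, 0, 0, 0], [0.3, 0.95, 0.03, 0, 0, 0, 0], [0.3, 0.95, 0.03, 0, 0, 0, 0]]
  ]
}}

```text
t: 7.95
eef_pos: [519.9, -15.3, 232.1]
tool_rot: [3.141, 0.0, 1.826]
force: [0.6, 0.4, -1.0]
gripper_width: 39.7
finger_force: 31.0
```

Call:
{"op": "play_rows", "data": {
  "rows": [
    [[0.3, 0.95, 0.03, 0, 0, 0, 0], [0.3, 0.95, 0.03, 0, 0, 0, 0], [0.3, 0.95, 0.03, 0, 0, 0, 0], [0.3, 0.95, 0.03, 0, 0, 0, 0], [0.3, 0.95, 0.03, 0, 0, 0, 0], [0.3, 0.95, 0.03, 0, 0, 0, 0], [0.3, 0.95, 0.03, 0, 0, 0, 0], [0.3, 0.95, 0.03, 0, 0, 0, 0]]
  ]
}}

```text
t: 8.75
eef_pos: [452.7, 281.2, 232.0]
tool_rot: [3.141, 0.0, 1.826]
force: [-0.3, -0.2, -0.4]
gripper_width: 39.7
finger_force: 31.0
```

Call:
{"op": "play_rows", "data": {
  "rows": [
    [[0.3, 0.9, 0.03, 0, 0, 0, 0], [0.3, 0.42, 0.03, 0, 0, 0, 0], [0.3, 0, 0, 0.8, 0, 0, 0], [0.3, 0, 0, 0.8, 0, 0, 0], [0.3, 0, 0, 0.8, 0, 0, 0], [0.3, 0, 0, 0, 0, 0, 0], [0.3, 0, 0, 0, 0, 0, 0]]
  ]
}}

```text
t: 9.45
eef_pos: [442.2, 331.9, 136.2]
tool_rot: [-3.141, -0.0, 1.826]
force: [-0.1, 0.1, -0.1]
gripper_width: 39.9
finger_force: 30.9
```

```bash
python3 go.py 440.5 335.5 77.5 104.4; python3 -c "
from h import *
crop('side',110,190,230,300,6,'c3')"
```

```text
t 9.45 pos [442.2 331.9 136.2] yaw 104.6 tilt -0.03 -0.01 w 39.9 f 30.9 F [-0.1  0.1 -0.1] q7 -0.87
shift [ 0.099 -0.018  1.467] turn wz 0.05 |d| rows>= 1.3
```

View pics/c3.png

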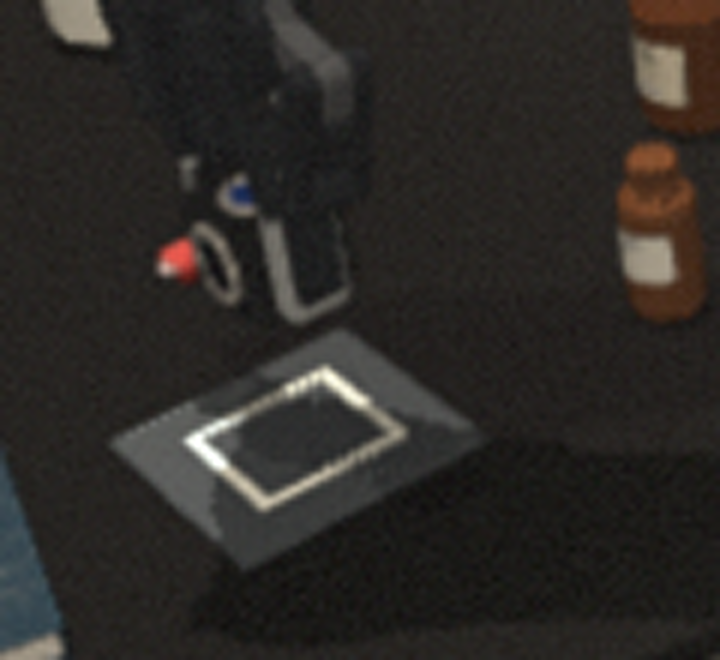

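The cube is held upright, glass at (240,193), above the outline. I'll lower it to about 78 mm, check for contact force and release.

Call:
{"op": "play_rows", "data": {
  "rows": [
    [[0.3, 0.1, -0.02, 0.6, 0, 0, 0.05], [0.3, 0, 0, 0.5, 0, 0, 0], [0.3, 0, 0, 0.25, 0, 0, 0], [0.3, 0, 0, 0.08, 0, 0, 0], [0.3, 0, 0, 0, 0, 0, 0], [0.3, 0, 0, 0, 0, 0, 0]]
  ]
}}

```text
t: 10.1
eef_pos: [441.1, 335.8, 79.8]
tool_rot: [3.14, -0.001, 1.821]
force: [0.1, 0.6, 0.1]
gripper_width: 39.9
finger_force: 31.0
```

```bash
python3 go.py 440.5 335.5 77.4 104.4
```

```text
t 10.10 pos [441.1 335.8  79.8] yaw 104.3 tilt -0.11 -0.05 w 39.9 f 31.0 F [0.1 0.6 0.1] q7 -0.95
shift [-0.004 -0.015  0.061] turn wz -0.01 |d| rows>= 0.1
```

Call:
{"op": "play_rows", "data": {
  "rows": [
    [[0.3, 0, 0, 0.05, 0, 0, 0], [0.3, 0, 0, 0, 0, 0, 0], [0.6, 0, 0, 0, 0, 0, 0], [0.8, 0, 0, 0, 0, 0, 0], [0.8, 0, 0, 0, 0, 0, 0], [0.8, 0, 0, -0.5, 0, 0, 0], [0.8, 0, 0, -0.9, 0, 0, 0], [0.8, 0, 0, -0.9, 0, 0, 0]]
  ]
}}

```text
t: 10.9
eef_pos: [439.9, 335.0, 169.1]
tool_rot: [-3.14, 0.001, 1.821]
force: [0.5, -0.0, -0.2]
gripper_width: 68.2
finger_force: 0.0
```

```bash
python3 go.py 570.5 324.2 150 105.8
```

```text
t 10.90 pos [439.9 335.  169.1] yaw 104.4 tilt -0.12 0.03 w 68.2 f 0.0 F [ 0.5 -0.  -0.2] q7 -0.85
shift [-1.07   3.095  0.478] turn wz -0.29 |d| rows>= 2.9
```

Call:
{"op": "play_rows", "data": {
  "rows": [
    [[0.7, -0.27, 0.77, 0, 0, 0, -0.29], [0.7, -0.27, 0.77, 0, 0, 0, 0], [0.7, -0.27, 0.77, 0, 0, 0, 0], [0.7, -0.26, 0.78, 0.48, 0, 0, 0], [0.7, 0, 0, 0.5, 0, 0, 0], [0.7, 0, 0, 0, 0, 0, 0], [0.7, 0, 0, 0, 0, 0, 0]]
  ]
}}

```text
t: 11.6
eef_pos: [570.0, 327.3, 129.3]
tool_rot: [-3.14, -0.0, 1.847]
force: [0.3, 0.5, 0.7]
gripper_width: 59.5
finger_force: 0.0
```

```bash
python3 go.py 570.5 324.2 75 105.8; python3 -c "
from h import *
d=env.get_image('top');s=env.get_image('side')
a=cv2.resize(d['img'][155:255,125:225,::-1],None,fx=4,fy=4,interpolation=cv2.INTER_CUBIC)
b=cv2.resize(s['img'][200:300,110:210,::-1],None,fx=4,fy=4,interpolation=cv2.INTER_CUBIC)
cv2.imwrite('pics/c4.png',np.hstack([a,b]))"
```

```text
t 11.60 pos [570.  327.3 129.3] yaw 105.8 tilt -0.09 -0.01 w 59.5 f 0.0 F [0.3 0.5 0.7] q7 -0.69
shift [-0.077 -0.009  1.357] turn wz 0.01 |d| rows>= 1.2
```

View pics/c4.png

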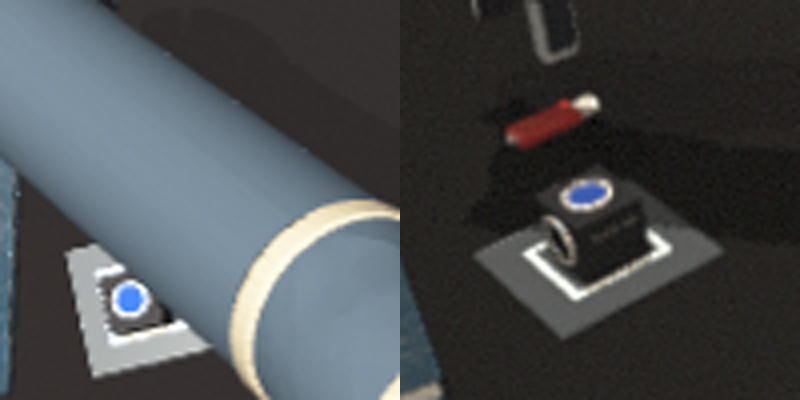

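The cube sits inside its outline and square to it (glass at (129,298) on the left); I'll check the number. The stick lies under the fingers. Descending on it.

Call:
{"op": "play_rows", "data": {
  "rows": [
    [[0.7, -0.08, -0.01, 0.5, 0, 0, 0], [0.7, 0, 0, 0.5, 0, 0, 0], [0.7, 0, 0, 0.3, 0, 0, 0], [0.7, 0, 0, 0.05, 0, 0, 0], [0.7, 0, 0, 0, 0, 0, 0], [0.7, 0, 0, 0, 0, 0, 0]]
  ]
}}

```text
t: 12.3
eef_pos: [571.9, 324.4, 76.7]
tool_rot: [3.14, -0.001, 1.847]
force: [0.1, -0.2, -0.1]
gripper_width: 59.5
finger_force: 0.0
```

```bash
python3 go.py 570.5 324.2 75 105.8; python3 -c "
from h import *; import pickle
d=pickle.load(open('top0.pkl','rb'))
print(onz(d,(125+129/4-.4,155+298/4-.4),38))"
```

```text
t 12.30 pos [571.9 324.4  76.7] yaw 105.8 tilt -0.11 -0.04 w 59.5 f 0.0 F [ 0.1 -0.2 -0.1] q7 -0.73
shift [ 0.005 -0.034  0.042] turn wz -0.00 |d| rows>= 0.0
[440.23121587 335.84732333  38.        ]
```

Call:
{"op": "play_rows", "data": {
  "rows": [
    [[0.4, 0, -0.03, 0.03, 0, 0, 0], [0.1, 0, 0, 0, 0, 0, 0], [0.1, 0, 0, 0, 0, 0, 0], [0.1, 0, 0, 0, 0, 0, 0], [0.1, 0, 0, 0, 0, 0, 0], [0.1, 0, 0, 0, 0, 0, 0], [0.1, 0, 0, 0, 0, 0, 0]]
  ],
  "squeeze": 30
}}

```text
t: 13.0
eef_pos: [570.6, 323.6, 74.8]
tool_rot: [3.141, -0.0, 1.846]
force: [0.2, -0.6, 4.2]
gripper_width: 16.8
finger_force: 30.7
```

```bash
python3 go.py 439.5 -127.2 200 82.5
```

```text
t 13.00 pos [570.6 323.6  74.8] yaw 105.8 tilt -0.05 -0.00 w 16.8 f 30.7 F [ 0.2 -0.6  4.2] q7 -0.73
shift [-9.953 -6.218 -3.13 ] turn wz 4.66 |d| rows>= 10.8
```

Call:
{"op": "play_rows", "data": {
  "rows": [
    [[0.1, 0, 0, -0.4, 0, 0, 0], [0.1, 0, 0, -0.8, 0, 0, 0.93], [0.1, 0, 0, -0.8, 0, 0, 0.93], [0.1, 0, 0, -0.8, 0, 0, 0.93], [0.1, 0, 0, -0.6, 0, 0, 0.93], [0.1, 0, 0, 0, 0, 0, 0.93], [0.1, 0, 0, 0, 0, 0, 0], [0.1, 0, 0, 0, 0, 0, 0]]
  ]
}}

```text
t: 13.8
eef_pos: [569.9, 323.1, 210.2]
tool_rot: [-3.141, 0.001, 1.442]
force: [0.1, -0.6, -0.9]
gripper_width: 17.1
finger_force: 30.2
```

```bash
python3 go.py 440 -127.1 200 82.5
```

```text
t 13.80 pos [569.9 323.1 210.2] yaw 82.6 tilt -0.03 0.04 w 17.1 f 30.2 F [ 0.1 -0.6 -0.9] q7 -0.99
shift [-11.578  -1.78    0.254] turn wz 0.03 |d| rows>= 10.4
```

Call:
{"op": "play_rows", "data": {
  "rows": [
    [[0.1, -0.53, -0.09, 0, 0, 0, 0], [0.1, -0.85, -0.13, 0, 0, 0, 0], [0.1, -0.85, -0.13, 0, 0, 0, 0], [0.1, -0.85, -0.13, 0, 0, 0, 0], [0.1, -0.85, -0.13, 0, 0, 0, 0], [0.1, -0.85, -0.13, 0, 0, 0, 0], [0.1, -0.85, -0.13, 0, 0, 0, 0], [0.1, -0.85, -0.13, 0, 0, 0, 0]]
  ]
}}

```text
t: 14.6
eef_pos: [495.9, 70.1, 209.6]
tool_rot: [-3.14, 0.0, 1.442]
force: [-0.0, -0.2, 0.2]
gripper_width: 16.7
finger_force: 30.2
```

Call:
{"op": "play_rows", "data": {
  "rows": [
    [[0.1, -0.85, -0.13, 0, 0, 0, 0], [0.1, -0.85, -0.13, 0, 0, 0, 0], [0.1, -0.85, -0.13, 0, 0, 0, 0], [0.1, -0.85, -0.13, 0, 0, 0, 0], [0.1, -0.85, -0.13, 0, 0, 0, 0], [0.1, -0.85, -0.13, 0, 0, 0, 0], [0.1, 0, 0, 0.3, 0, 0, 0], [0.1, 0, 0, 0.6, 0, 0, 0]]
  ]
}}

```text
t: 15.4
eef_pos: [440.0, -127.8, 174.6]
tool_rot: [3.139, 0.001, 1.439]
force: [1.5, -0.3, -0.3]
gripper_width: 17.0
finger_force: 30.2
```

Call:
{"op": "play_rows", "data": {
  "rows": [
    [[0.1, 0, 0, 0.7, 0, 0, 0], [0.1, 0, 0, 0.7, 0, 0, 0], [0.1, 0, 0, 0, 0, 0, 0], [0.1, 0, 0, 0, 0, 0, 0]]
  ]
}}

```text
t: 15.8
eef_pos: [439.4, -125.9, 118.0]
tool_rot: [-3.14, -0.001, 1.442]
force: [-0.2, -0.0, 0.2]
gripper_width: 17.0
finger_force: 30.2
```

```bash
python3 go.py 440 -127.1 79 82.5; python3 -c "
from h import *
crop('side',310,160,390,220,9,'c5')"
```

```text
t 15.80 pos [ 439.4 -125.9  118. ] yaw 82.6 tilt -0.09 -0.05 w 17.0 f 30.2 F [-0.2 -0.   0.2] q7 -0.25
shift [-0.029  0.018  0.975] turn wz 0.03 |d| rows>= 0.9
```

View pics/c5.png

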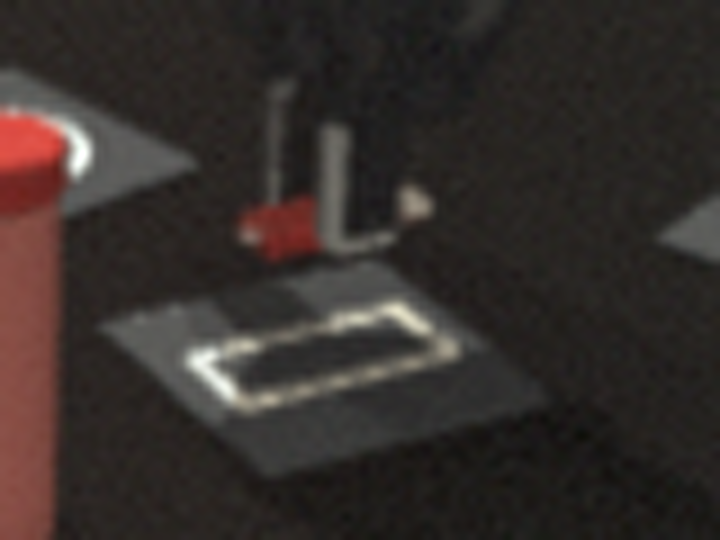

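The stick is held level along its outline, from (245,225) to (430,205). Lowering it.

Call:
{"op": "play_rows", "data": {
  "rows": [
    [[0.1, -0.03, 0.02, 0.4, 0, 0, 0], [0.1, 0, 0, 0.35, 0, 0, 0], [0.1, 0, 0, 0.2, 0, 0, 0], [0.1, 0, 0, 0.02, 0, 0, 0], [0.1, 0, 0, 0, 0, 0, 0], [0.1, 0, 0, 0, 0, 0, 0]]
  ]
}}

```text
t: 16.45
eef_pos: [440.7, -128.0, 80.3]
tool_rot: [3.14, 0.0, 1.441]
force: [0.3, -0.4, 0.2]
gripper_width: 17.2
finger_force: 30.2
```

```bash
python3 go.py 440 -127.1 79 82.5
```

```text
t 16.45 pos [ 440.7 -128.    80.3] yaw 82.5 tilt -0.09 0.01 w 17.2 f 30.2 F [ 0.3 -0.4  0.2] q7 -0.31
shift [ 0.02  -0.02   0.032] turn wz 0.01 |d| rows>= 0.0
```

Call:
{"op": "play_rows", "data": {
  "rows": [
    [[0.1, 0, 0, 0.03, 0, 0, 0], [0.1, 0, 0, 0, 0, 0, 0], [0.3, 0, 0, 0, 0, 0, 0], [0.5, 0, 0, 0, 0, 0, 0], [0.5, 0, 0, 0, 0, 0, 0], [0.5, 0, 0, -0.5, 0, 0, 0], [0.8, 0, 0, -0.9, 0, 0, 0], [0.9, 0, 0, -0.9, 0, 0, 0]]
  ]
}}

```text
t: 17.25
eef_pos: [439.6, -127.7, 170.8]
tool_rot: [-3.139, -0.001, 1.441]
force: [0.8, -0.4, 0.8]
gripper_width: 70.5
finger_force: 0.0
```

Call:
{"op": "play_rows", "data": {
  "rows": [
    [[0.9, 0, 0, -0.9, 0, 0, 0], [0.9, 0, 0, -0.6, 0, 0, 0], [0.9, 0, 0, 0, 0, 0, 0]]
  ]
}}

```text
t: 17.55
eef_pos: [441.9, -128.2, 233.5]
tool_rot: [3.134, 0.002, 1.44]
force: [0.4, -0.4, -0.1]
gripper_width: 76.3
finger_force: 0.0
```

```bash
python3 go.py 572.5 132 230 82.5; python3 -c "
from h import *; import pickle
d=pickle.load(open('top0.pkl','rb'));s=pickle.load(open('side0.pkl','rb'))
f=lambda c:(135+c[0]/2.66-.3,135+c[1]/2.66-.3)
print(onz(d,f((260,115)),90),onz(d,f((266,122)),55),onz(d,f((266,122)),40))
im=d['img'].astype(int)
m=((im[:,:,0]-im[:,:,2])>35).astype(np.uint8)
n,l,st,c=cv2.connectedComponentsWithStats(m)
for i in range(1,n):
  if st[i,4]>15: print(st[i],c[i].round(1))
cv2.imwrite('pics/c6.png',cv2.resize(np.hstack([d['img'][160:210,210:260,::-1],s['img'][165:215,200:250,::-1]]),None,fx=8,fy=8,interpolation=cv2.INTER_CUBIC))"
```

```text
t 17.55 pos [ 441.9 -128.2  233.5] yaw 82.5 tilt -0.41 0.11 w 76.3 f 0.0 F [ 0.4 -0.4 -0.1] q7 -0.11
shift [6.876 2.39  0.088] turn wz 0.00 |d| rows>= 6.5
[572.4914975  131.73258974  90.        ] [570.58374365 129.25338572  55.        ] [572.67071562 130.72995683  40.        ]
[102  78  19  18 248] [110.5  86.4]
[307  98  10   9  63] [311.7 101.7]
[117 105  15   6  37] [124.7 108.1]
[255 139  17  19 170] [263.8 149.2]
[225 172  18  18 182] [234.5 181.5]
[157 178  16  10 106] [164.2 182.8]
[204 220  12  11 108] [209.4 224.9]
[277 235  14  13 152] [283.5 241.1]
[110 253   3   9  24] [111.  257.2]
[242 255  11  12  60] [247.6 260.2]
[260 381  13  12  25] [265.1 386. ]
[297 385   9   9  16] [301.1 388.7]
[271 409  21  11  36] [282.8 414.4]
```

View pics/c6.png

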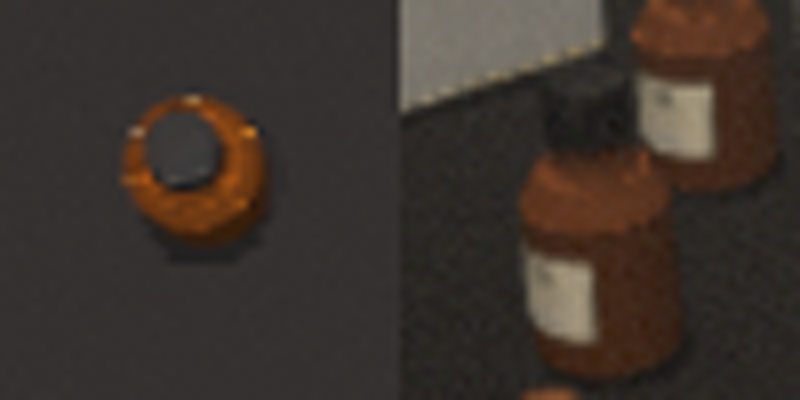

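The crop shows the amber cap centred at (185,147), which gives (572,131); the shoulder reading agrees. Moving above it.

Call:
{"op": "play_rows", "data": {
  "rows": [
    [[0.9, 0.86, 0.3, 0, 0, 0, 0], [0.9, 0.86, 0.3, 0, 0, 0, 0], [0.9, 0.86, 0.3, 0, 0, 0, 0], [0.9, 0.86, 0.3, 0, 0, 0, 0], [0.9, 0.86, 0.3, 0, 0, 0, 0], [0.9, 0.86, 0.3, 0, 0, 0, 0], [0.9, 0.86, 0.3, 0, 0, 0, 0], [0.9, 0.84, 0.3, 0, 0, 0, 0]]
  ]
}}

```text
t: 18.35
eef_pos: [570.9, 132.9, 228.7]
tool_rot: [-3.139, 0.001, 1.441]
force: [1.2, 1.2, 0.0]
gripper_width: 77.1
finger_force: 0.0
```

Call:
{"op": "play_rows", "data": {
  "rows": [
    [[0.9, 0, 0, 0, 0, 0, 0], [0.9, 0, 0, 0, 0, 0, 0]]
  ]
}}

```text
t: 18.55
eef_pos: [570.3, 132.2, 228.8]
tool_rot: [-3.139, 0.001, 1.442]
force: [-0.3, -0.1, -1.1]
gripper_width: 76.9
finger_force: 0.0
```

```bash
python3 go.py 572 131 99 82.5;  python3 -c "
from h import *; crop('side',180,130,280,205,8,'c7')"
```

```text
t 18.55 pos [570.3 132.2 228.8] yaw 82.6 tilt -0.14 0.05 w 76.9 f 0.0 F [-0.3 -0.1 -1.1] q7 -0.69
shift [-0.025  0.046  3.245] turn wz 0.03 |d| rows>= 2.9
```

View pics/c7.png

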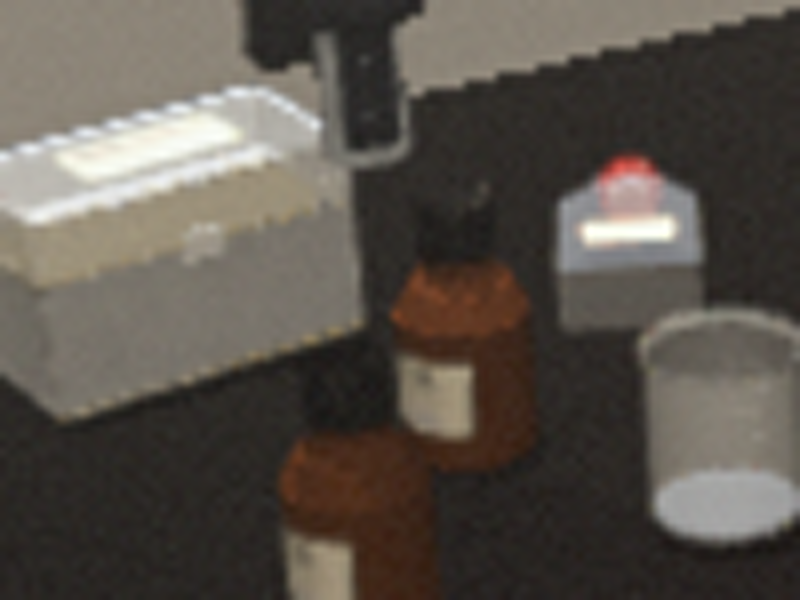

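The far finger is at (365,160), above and behind the cap at (350,380), which fits straddling it. Descending.

Call:
{"op": "play_rows", "data": {
  "rows": [
    [[0.9, -0.02, 0.04, 0.6, 0, 0, 0], [0.9, 0, 0, 0.6, 0, 0, 0], [0.9, 0, 0, 0.6, 0, 0, 0], [0.9, 0, 0, 0.6, 0, 0, 0], [0.9, 0, 0, 0.5, 0, 0, 0], [0.9, 0, 0, 0.35, 0, 0, 0], [0.9, 0, 0, 0, 0, 0, 0], [0.9, 0, 0, 0, 0, 0, 0]]
  ]
}}

```text
t: 19.4
eef_pos: [572.6, 130.1, 100.6]
tool_rot: [3.141, 0.0, 1.44]
force: [0.2, -0.0, 0.4]
gripper_width: 76.9
finger_force: 0.0
```

Call:
{"op": "play_rows", "data": {
  "rows": [
    [[0.7, 0, 0, 0, 0, 0, 0], [0.6, 0, 0, 0, 0, 0, 0], [0.5, 0, 0, 0, 0, 0, 0], [0.4, 0, 0, 0, 0, 0, 0], [0.4, 0, 0, 0, 0, 0, 0], [0.4, 0, 0, 0, 0, 0, 0], [0.4, 0, 0, 0, 0, 0, 0]]
  ],
  "squeeze": 30
}}

```text
t: 20.1
eef_pos: [573.1, 130.8, 101.5]
tool_rot: [3.14, -0.0, 1.441]
force: [-0.7, -0.1, 6.7]
gripper_width: 43.1
finger_force: 30.2
```

Call:
{"op": "play_rows", "data": {
  "rows": [
    [[0.4, 0, 0, -0.3, 0, 0, 0], [0.4, 0, 0, -0.7, 0, 0, 0], [0.4, 0, 0, -0.8, 0, 0, 0], [0.4, 0, 0, -0.8, 0, 0, 0], [0.4, 0, 0, -0.4, 0, 0, 0], [0.4, 0, 0, 0, 0, 0, 0]]
  ]
}}

```text
t: 20.7
eef_pos: [573.5, 131.1, 222.8]
tool_rot: [3.137, -0.002, 1.44]
force: [-0.0, 0.1, -1.0]
gripper_width: 42.8
finger_force: 31.1
```

```bash
python3 go.py 596.2 -125.3 219 82.5
```

```text
t 20.70 pos [573.5 131.1 222.8] yaw 82.5 tilt -0.27 -0.09 w 42.8 f 31.1 F [-0.   0.1 -1. ] q7 -0.70
shift [-6.282  1.398  0.096] turn wz 0.01 |d| rows>= 5.7
```

Call:
{"op": "play_rows", "data": {
  "rows": [
    [[0.4, -0.5, 0.11, 0, 0, 0, 0], [0.4, -0.75, 0.17, 0, 0, 0, 0], [0.4, -0.75, 0.17, 0, 0, 0, 0], [0.4, -0.75, 0.17, 0, 0, 0, 0], [0.4, -0.75, 0.17, 0, 0, 0, 0], [0.4, -0.75, 0.17, 0, 0, 0, 0], [0.4, -0.75, 0.17, 0, 0, 0, 0], [0.4, -0.75, 0.17, 0, 0, 0, 0]]
  ]
}}

```text
t: 21.5
eef_pos: [593.1, -105.5, 218.2]
tool_rot: [-3.138, -0.0, 1.441]
force: [0.7, -0.3, -0.9]
gripper_width: 43.2
finger_force: 31.1
```

Call:
{"op": "play_rows", "data": {
  "rows": [
    [[0.4, -0.53, 0.1, 0, 0, 0, 0], [0.4, 0, 0, 0.5, 0, 0, 0], [0.4, 0, 0, 0.8, 0, 0, 0], [0.4, 0, 0, 0.7, 0, 0, 0], [0.4, 0, 0, 0.3, 0, 0, 0], [0.4, 0, 0, 0, 0, 0, 0], [0.4, 0, 0, 0, 0, 0, 0]]
  ]
}}

```text
t: 22.2
eef_pos: [595.7, -125.5, 128.5]
tool_rot: [3.141, -0.0, 1.441]
force: [0.1, -0.1, -1.4]
gripper_width: 43.1
finger_force: 31.0
```

```bash
python3 go.py 596.2 -125.3 105 82.5;  python3 -c "
from h import *
d=crop('side',260,130,360,205,8,'c8')"
```

```text
t 22.20 pos [ 595.7 -125.5  128.5] yaw 82.6 tilt -0.02 -0.01 w 43.1 f 31.0 F [ 0.1 -0.1 -1.4] q7 -0.31
shift [0.005 0.012 0.587] turn wz 0.01 |d| rows>= 0.5
```

View pics/c8.png

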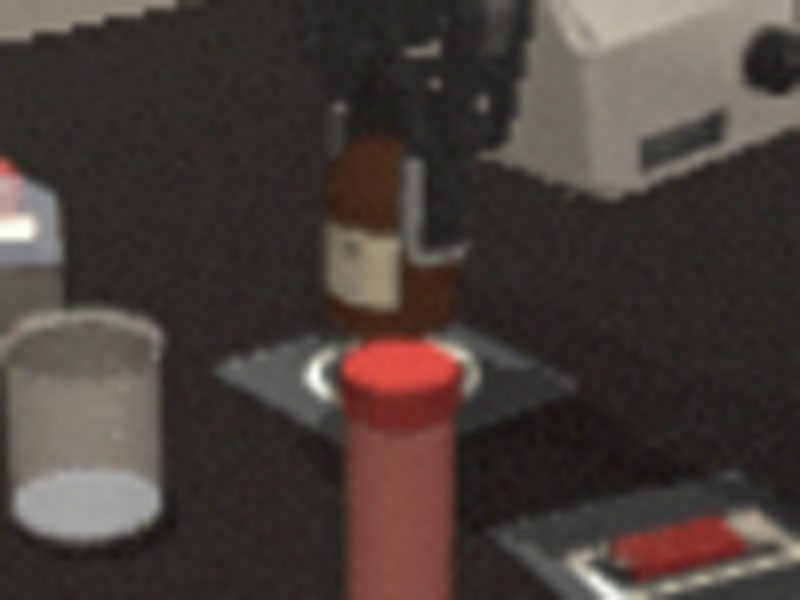

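The bottle hangs upright over its outline (body at (390,240), ring at (390,375)), and the stick lies in its outline. Lowering.

Call:
{"op": "play_rows", "data": {
  "rows": [
    [[0.4, 0, 0.01, 0.3, 0, 0, 0], [0.4, 0, 0, 0.2, 0, 0, 0], [0.4, 0, 0, 0.07, 0, 0, 0], [0.4, 0, 0, 0, 0, 0, 0], [0.4, 0, 0, 0, 0, 0, 0]]
  ]
}}

```text
t: 22.75
eef_pos: [595.7, -125.7, 105.6]
tool_rot: [-3.142, 0.0, 1.441]
force: [-2.0, 0.3, -0.2]
gripper_width: 43.4
finger_force: 31.2
```

```bash
python3 go.py 596.2 -125.3 105 82.5
```

```text
t 22.75 pos [ 595.7 -125.7  105.6] yaw 82.5 tilt -0.00 0.01 w 43.4 f 31.2 F [-2.   0.3 -0.2] q7 -0.33
shift [0.012 0.01  0.014] turn wz 0.01 |d| rows>= 0.0
```

Contact has begun (Fz went from -1.4 to -0.2 N). Releasing gently and rising.

Call:
{"op": "play_rows", "data": {
  "rows": [
    [[0.4, 0, 0, 0.02, 0, 0, 0], [0.5, 0, 0, 0, 0, 0, 0], [0.6, 0, 0, 0, 0, 0, 0], [0.7, 0, 0, 0, 0, 0, 0], [0.9, 0, 0, 0, 0, 0, 0], [0.9, 0, 0, 0, 0, 0, 0], [0.9, 0, 0, -0.4, 0, 0, 0], [0.9, 0, 0, -0.8, 0, 0, 0]]
  ]
}}

```text
t: 23.55
eef_pos: [594.3, -125.7, 151.7]
tool_rot: [-3.137, -0.0, 1.441]
force: [0.1, -0.5, -0.4]
gripper_width: 77.0
finger_force: 0.0
```

Call:
{"op": "play_rows", "data": {
  "rows": [
    [[0.9, 0, 0, -0.8, 0, 0, 0], [0.9, 0, 0, -0.8, 0, 0, 0], [0.9, 0, 0, 0, 0, 0, 1], [0.9, 0, 0, 0, 0, 0, 1], [0.9, 0, 0, 0, 0, 0, 1], [0.9, 0, 0, 0, 0, 0, 1], [0.9, 0, 0, 0, 0, 0, 1], [0.9, 0, 0, 0, 0, 0, 1]]
  ]
}}

```text
t: 24.35
eef_pos: [595.9, -125.5, 218.0]
tool_rot: [3.141, -0.001, 0.914]
force: [-0.1, -0.1, 0.6]
gripper_width: 76.7
finger_force: 0.0
```

Call:
{"op": "play_rows", "data": {
  "rows": [
    [[0.7, 0, 0, 0, 0, 0, 1], [0.7, 0, 0, 0, 0, 0, 0], [0.7, 0, 0, 0, 0, 0, 0]]
  ]
}}

```text
t: 24.65
eef_pos: [595.9, -125.5, 217.5]
tool_rot: [3.141, -0.001, 0.832]
force: [0.6, -0.1, -0.2]
gripper_width: 59.7
finger_force: 0.0
```

```bash
python3 go.py 431 115 220 47.5
```

```text
t 24.65 pos [ 595.9 -125.5  217.5] yaw 47.7 tilt -0.05 -0.03 w 59.7 f 0.0 F [ 0.6 -0.1 -0.2] q7 -0.79
shift [ 1.668 -7.098 -0.062] turn wz 0.03 |d| rows>= 6.5
```

Call:
{"op": "play_rows", "data": {
  "rows": [
    [[0.7, 0.19, -0.79, 0, 0, 0, 0], [0.7, 0.19, -0.79, 0, 0, 0, 0], [0.7, 0.19, -0.79, 0, 0, 0, 0], [0.7, 0.19, -0.79, 0, 0, 0, 0], [0.7, 0.19, -0.79, 0, 0, 0, 0], [0.7, 0.19, -0.79, 0, 0, 0, 0], [0.7, 0.19, -0.79, 0, 0, 0, 0], [0.7, 0.19, -0.79, 0, 0, 0, 0]]
  ]
}}

```text
t: 25.45
eef_pos: [449.6, 90.9, 217.2]
tool_rot: [3.141, -0.001, 0.831]
force: [0.1, 1.2, -0.2]
gripper_width: 59.5
finger_force: 0.0
```

Call:
{"op": "play_rows", "data": {
  "rows": [
    [[0.7, 0.15, -0.78, 0, 0, 0, 0], [0.7, 0, 0, 0.5, 0, 0, 0], [0.7, 0, 0, 0.5, 0, 0, 0], [0.7, 0, 0, 0, 0, 0, 0], [0.7, 0, 0, 0, 0, 0, 0]]
  ]
}}

```text
t: 25.95
eef_pos: [431.5, 115.4, 177.1]
tool_rot: [-3.141, -0.0, 0.83]
force: [-0.8, -0.5, 0.3]
gripper_width: 59.6
finger_force: 0.0
```

```bash
python3 go.py 430.5 115 82 47.5;  python3 -c "
from h import *
crop('side',210,160,310,260,6,'c9')"
```

```text
t 25.95 pos [431.5 115.4 177.1] yaw 47.6 tilt -0.01 -0.00 w 59.6 f 0.0 F [-0.8 -0.5  0.3] q7 -1.32
shift [-0.024 -0.012  2.377] turn wz 0.02 |d| rows>= 2.1
```

View pics/c9.png

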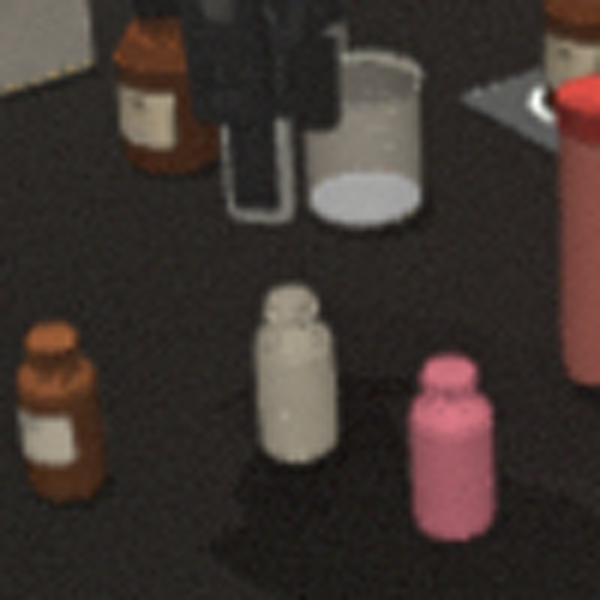

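```bash
python3 -c "
from h import *; import pickle
s=pickle.load(open('side0.pkl','rb'))
for p in [(431.5,115.4,108),(431.5-27,115.4+25,108),(431.5+27,115.4-25,108),(430.5,115,60),(430.5,115,0)]:
  R=cv2.Rodrigues(s['rvec'])[0]; c=R@np.array(p)+np.array(s['tvec']).ravel(); u=c[:2]/c[2]; u=u*(1+s['k1']*(u@u)); px=s['mtx'][:2,:2]@u+s['mtx'][:2,2]
  print(p,((px-[210,160])*6).round())"
```

```text
(431.5, 115.4, 108) [288. 171.]
(404.5, 140.4, 108) [260. 222.]
(458.5, 90.4, 108) [315. 123.]
(430.5, 115, 60) [298. 293.]
(430.5, 115, 0) [307. 436.]
```

The near fingertip is where projected, (260,215). The bottle's cap at (291,293) suggests y is about 2 mm greater. Descending with that correction: tool dx +0.01, dy -0.05.

Call:
{"op": "play_rows", "data": {
  "rows": [
    [[0.7, 0.01, -0.05, 0.5, 0, 0, 0], [0.7, 0, 0, 0.6, 0, 0, 0], [0.7, 0, 0, 0.6, 0, 0, 0], [0.7, 0, 0, 0.45, 0, 0, 0], [0.7, 0, 0, 0.2, 0, 0, 0], [0.7, 0, 0, 0, 0, 0, 0], [0.6, 0, 0, 0, 0, 0, 0], [0.5, 0, 0, 0, 0, 0, 0]]
  ]
}}

```text
t: 26.8
eef_pos: [430.9, 117.1, 83.7]
tool_rot: [3.14, -0.002, 0.829]
force: [-0.1, 0.2, -0.7]
gripper_width: 43.0
finger_force: 0.0
```

Call:
{"op": "play_rows", "data": {
  "rows": [
    [[0.4, 0, 0, 0, 0, 0, 0], [0.35, 0, 0, 0, 0, 0, 0], [0.3, 0, 0, 0, 0, 0, 0], [0.25, 0, 0, 0, 0, 0, 0], [0.2, 0, 0, 0, 0, 0, 0], [0.2, 0, 0, 0, 0, 0, 0], [0.2, 0, 0, 0, 0, 0, 0]]
  ],
  "squeeze": 20
}}

```text
t: 27.5
eef_pos: [430.5, 117.0, 83.2]
tool_rot: [3.141, -0.0, 0.83]
force: [-0.6, -0.8, 5.9]
gripper_width: 26.8
finger_force: 20.0
```

Call:
{"op": "play_rows", "data": {
  "rows": [
    [[0.2, 0, 0, -0.3, 0, 0, 0], [0.2, 0, 0, -0.8, 0, 0, 0], [0.2, 0, 0, -0.9, 0, 0, 0], [0.2, 0, 0, -0.9, 0, 0, 0], [0.2, 0, 0, -0.6, 0, 0, 0], [0.2, 0, 0, 0, 0, 0, 0], [0.2, 0, 0, 0, 0, 0, 0]]
  ]
}}

```text
t: 28.2
eef_pos: [429.9, 116.8, 223.1]
tool_rot: [3.141, -0.0, 0.83]
force: [0.0, 0.0, -0.8]
gripper_width: 26.4
finger_force: 19.9
```

```bash
python3 go.py 413 -308.4 220 47.5
```

```text
t 28.20 pos [429.9 116.8 223.1] yaw 47.5 tilt -0.05 -0.03 w 26.4 f 19.9 F [ 0.   0.  -0.8] q7 -1.27
shift [-8.126  6.865  0.079] turn wz 0.01 |d| rows>= 9.5
```

The straight path would run at the edge of reach and over the tube, so I'll go by way of (500,-50).

Call:
{"op": "play_rows", "data": {
  "rows": [
    [[0.2, -0.38, 0.82, 0, 0, 0, 0], [0.2, -0.38, 0.82, 0, 0, 0, 0], [0.2, -0.38, 0.82, 0, 0, 0, 0], [0.2, -0.38, 0.82, 0, 0, 0, 0], [0.2, -0.38, 0.82, 0, 0, 0, 0], [0.2, -0.78, 0.35, 0, 0, 0, 0], [0.2, -0.78, 0.35, 0, 0, 0, 0], [0.2, -0.78, 0.35, 0, 0, 0, 0]]
  ]
}}

```text
t: 29.0
eef_pos: [466.2, -148.2, 220.9]
tool_rot: [-3.138, 0.001, 0.83]
force: [0.8, -0.3, 0.1]
gripper_width: 27.0
finger_force: 19.9
```

Call:
{"op": "play_rows", "data": {
  "rows": [
    [[0.2, -0.78, 0.34, 0, 0, 0, 0], [0.2, -0.78, 0.34, 0, 0, 0, 0], [0.2, -0.78, 0.34, 0, 0, 0, 0], [0.2, -0.78, 0.34, 0, 0, 0, 0], [0.2, -0.77, 0.34, 0, 0, 0, 0], [0.2, 0, 0, 0.7, 0, 0, 0], [0.2, 0, 0, 0.8, 0, 0, 0], [0.2, 0, 0, 0.7, 0, 0, 0]]
  ]
}}

```text
t: 29.8
eef_pos: [411.3, -307.5, 132.0]
tool_rot: [-3.138, 0.0, 0.829]
force: [-0.4, 0.2, -0.3]
gripper_width: 27.0
finger_force: 19.9
```

Call:
{"op": "play_rows", "data": {
  "rows": [
    [[0.2, 0, 0, 0.5, 0, 0, 0], [0.2, 0, 0, 0, 0, 0, 0], [0.2, 0, 0, 0, 0, 0, 0]]
  ]
}}

```text
t: 30.1
eef_pos: [412.3, -307.5, 113.9]
tool_rot: [-3.139, 0.0, 0.83]
force: [0.8, 0.4, 0.1]
gripper_width: 26.8
finger_force: 19.9
```

```bash
python3 go.py 413 -308.4 87.5 47.5
```

```text
t 30.10 pos [ 412.3 -307.5  113.9] yaw 47.6 tilt -0.14 0.01 w 26.8 f 19.9 F [0.8 0.4 0.1] q7 -0.38
shift [-0.006  0.029  0.66 ] turn wz 0.01 |d| rows>= 0.6
```

Call:
{"op": "play_rows", "data": {
  "rows": [
    [[0.2, 0, 0.02, 0.35, 0, 0, 0], [0.2, 0, 0, 0.2, 0, 0, 0], [0.2, 0, 0, 0.08, 0, 0, 0], [0.2, 0, 0, 0, 0, 0, 0], [0.2, 0, 0, 0, 0, 0, 0], [0.2, 0, 0, 0, 0, 0, 0]]
  ]
}}

```text
t: 30.7
eef_pos: [413.5, -308.6, 89.9]
tool_rot: [3.141, -0.0, 0.83]
force: [1.0, -0.2, -1.0]
gripper_width: 26.8
finger_force: 19.9
```

```bash
python3 go.py 413 -308.4 87 47.5; python3 -c "
from h import *
crop('side',360,150,440,210,8,'c10')"
```

```text
t 30.70 pos [ 413.5 -308.6   89.9] yaw 47.5 tilt -0.05 -0.00 w 26.8 f 19.9 F [ 1.  -0.2 -1. ] q7 -0.40
shift [-0.005 -0.014  0.072] turn wz 0.01 |d| rows>= 0.1
```

View pics/c10.png

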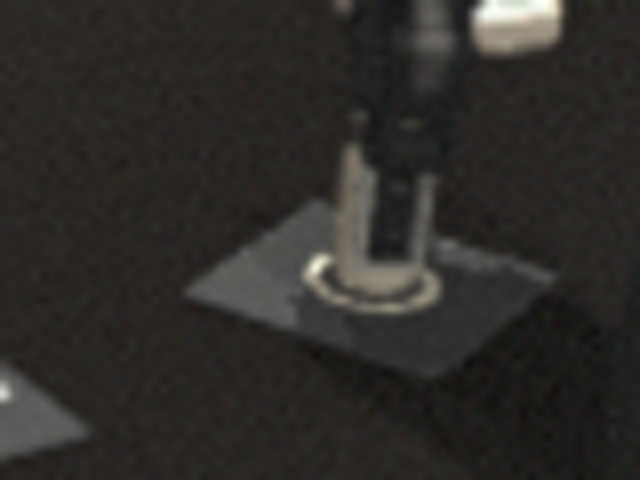

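The white bottle is upright in its ring (foot at (380,285)) and about 2 mm above the pad. I'll lower it, release gently, rise and move back to the right, clear of the top view.

Call:
{"op": "play_rows", "data": {
  "rows": [
    [[0.2, 0, 0, 0.06, 0, 0, 0], [0.2, 0, 0, 0, 0, 0, 0], [0.3, 0, 0, 0, 0, 0, 0], [0.4, 0, 0, 0, 0, 0, 0], [0.5, 0, 0, 0, 0, 0, 0], [0.6, 0, 0, 0, 0, 0, 0], [0.7, 0, 0, 0, 0, 0, 0], [0.7, 0, 0, 0, 0, 0, 0]]
  ]
}}

```text
t: 31.55
eef_pos: [413.3, -308.5, 87.1]
tool_rot: [-3.142, 0.0, 0.83]
force: [0.3, -0.5, -0.4]
gripper_width: 59.7
finger_force: 0.0
```

Call:
{"op": "play_rows", "data": {
  "rows": [
    [[0.7, 0, 0, -0.4, 0, 0, 0], [0.7, 0, 0, -0.8, 0, 0, 0], [0.7, 0, 0, -0.9, 0, 0, 0], [0.7, 0, 0, -0.9, 0, 0, 0], [0.7, -0.7, 0.3, 0, 0, 0, 0], [0.7, -0.8, 0.3, 0, 0, 0, 0], [0.7, -0.8, 0.3, 0, 0, 0, 0], [0.7, -0.8, 0.3, 0, 0, 0, 0]]
  ]
}}

```text
t: 32.35
eef_pos: [364.3, -433.4, 207.3]
tool_rot: [3.141, 0.0, 0.83]
force: [0.8, -0.4, -0.2]
gripper_width: 59.7
finger_force: 0.0
```

Call:
{"op": "play_rows", "data": {
  "rows": [
    [[0.7, -0.8, 0.3, 0, 0, 0, 0], [0.7, -0.8, 0.3, 0, 0, 0, 0], [0.7, -0.8, 0.3, 0, 0, 0, 0], [0.7, -0.8, 0.3, 0, 0, 0, 0], [0.7, 0, 0, 0, 0, 0, 0], [0.7, 0, 0, 0, 0, 0, 0]]
  ]
}}

```text
t: 32.95
eef_pos: [313.4, -559.4, 206.6]
tool_rot: [-3.141, -0.001, 0.828]
force: [1.0, 0.7, 0.3]
gripper_width: 59.4
finger_force: 0.0
```

```bash
python3 go.py; python3 -c "
from h import *
d=crop('top',135,135,435,275,2.66,'c11')"
```

```text
t 32.95 pos [ 313.4 -559.4  206.6] yaw 47.4 tilt -0.05 -0.03 w 59.4 f 0.0 F [1.  0.7 0.3] q7 0.13
```

View pics/c11.png

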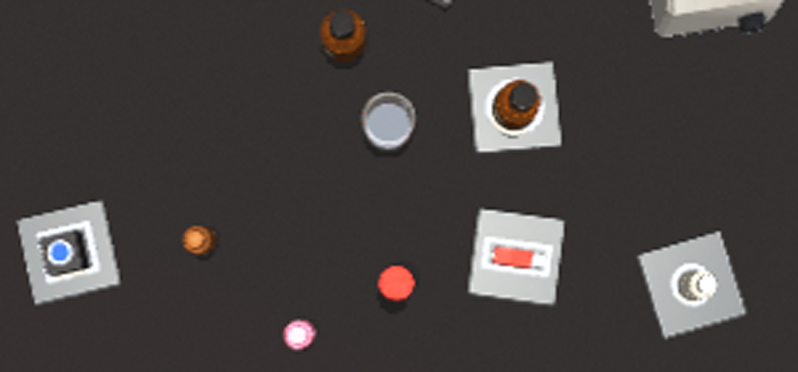

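```bash
python3 -c "
from h import *; import pickle
d=pickle.load(open('top0.pkl','rb'))
f=lambda c:(135+c[0]/2.66-.3,135+c[1]/2.66-.3)
for n,c,z,p in [('amber',(522,95),94,(596.2,-125.3)),('white',(704,284),64,(413,-308.4)),('cube',(60,252),38,(440.5,335.5)),('stick',(518,258),12,(440,-127.1))]: print(n,(onz(d,f(c),z)[:2]-p).round(1))"
```

```text
amber [-2.2  3.3]
white [0.3 4.1]
cube [-1.2 -0.8]
stick [-2.  -1.2]
```

All four are within about 4 mm of their pad centres and look upright. The beaker (388,120) and tube (396,284) are where they started. Handing in.

```bash
python3 -c "
from rig import env; print(env.finish_job())"
```

```text
the job is handed in; nothing more can be done
None
```

I put the amber bottle, white bottle, filter cube and memory stick on their matching pads, each about 4 mm or less off centre in the last picture. The beaker and red tube were not moved, and I handed the job in at about 33 s, but it returned no verdict.

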